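# Clip the key and wind the clip's tension wheel to its firm set feel

## Robot

A 6-joint arm with a two-finger parallel gripper is mounted at the origin on the work surface. World frame = base frame: x ahead of the robot, y to its left, z up, the work surface at z = 0. Lengths are in m, angles in rad, forces in N, time in s.
With the tool pointing down it reaches from about 0.35 to 0.975 m from the base axis. Payload 4.9 kg.
Tool frame: the origin (TCP) lies at the very end of the fingers, on their centre line; the grasp point (between the pads) lies 19 mm behind it (ctrl.grip_point_offset is the distance from the TCP to the grasp point, in m); z points along the fingers, y is the line along which they close (so a half turn about z gives the same grasp; the last joint's range is limited). The gripper opens to 85 mm and grips with 20 to 120 N. Pads are 22 mm wide; open, the fingers measure 114 mm over their backs; the gripper's body (76 mm by 85 mm) begins 54 mm behind the grasp point. The pads swing forward as they close: fully open they stand 13 mm farther back than shut.
Start: joints at [1.068, 0.053, 1.613, -0, 1.476, -0.119], TCP at [0.234, 0.58, 0.231] pointing down, gripper open.
Joint ranges: [-3.01, 3.01], [-1.01, 2.22], [0.06, 2.58], [-1.02, 4.17], [0.09, 2.62], [-3.14, 3.14]. Speed limits (rad/s): [2.57, 2.57, 3.14, 3.14, 3.14, 3.14].

## Interface

Orientations are given as a rotation vector (axis times angle).
In Python, from station import ctrl gives the robot as it stands.
- The arm moves only by the tool send_rows, never from a script. Its argument "rows" is a list of rows, each a list of 3 entries, a list of its own where there are three numbers: the finger opening in cm, from 0 to 8.54, then the shift along the tool's x, y, z in cm, then the turn about the tool's z in degrees. A call has 1 to 10 rows; each row shifts and turns the commanded pose from where the row before left it, along the tool's axes as they then stand; what a row does not reach is not made up. A row lasts 1/8 s, in which the tool goes at most 62.5 mm and 10.7 degrees, less where a joint would pass 70% of its speed; a pose out of reach is approached as far as the arm can. A call with a gripper value outside its range is refused whole. The fingers move at their own pace and stop on an object; "newtons" is the grip in N (left out, the last holds). Time passes only in rows, so rows that do not move let the fingers close. It gives the time, the measured TCP pose, the force, the opening and the grip force at its end, in the units of the state.
- ctrl.get_obs(): the state, without advancing time (a new reading comes with each control period).
- ctrl.get_image(name): name is "scene" or "top"; returns a dict with "frame" (480x640x3 uint8, red, green, blue), "range_z" (480x640 float32, m along the optical axis (not along the pixel's ray), 0 where there is no reading), "fx", "fy", "cx", "cy" (pixels), "k1" (the pictures are not rectified: a ray, as slopes to the right and down, at radius r is drawn at 1 + k1 r^2 times it, then the intrinsics apply), "cam_to_world" (4x4, takes a point from camera to world coordinates). Camera axes: x right, y down, z forward; pixel columns grow to the right and rows downward; lengths in m; the calibration is good to about 2 mm. A picture is of the moment at which its call begins.
- ctrl.finish_job(): hands the job in; it is judged then, once.
The state is a dict: "t": time; "q": joint angles; "dq": joint speeds; "effort": joint torques, N m; "tool_pos": TCP position; "tool_rot": TCP orientation; "contact_force": force on the tool from outside, world axes, zero at the start; "wrist_torque": the same for the moment, N m; "opening": finger opening in m; "grip_force": force on a finger pad.
Only numpy, scipy, OpenCV 4.12 (cv2) and the standard library are available. Lean on these libraries where they do the work, as an engineer would, in place of code of your own. Each camera call takes 0.05 s, during which the arm holds its last target. There are 200 camera calls.

## Task

Lay the brass-coloured key flat on the rubber seat of the chrome clip holder, bow first under the red pad and fully home against the back stop, with its blade pointing straight out of the front, and let go of it. Then wind the clip's tension wheel clockwise until the pad has come down on the key and the wheel's resistance has climbed from its usual drag to a firm 0.55 N m, without overtightening (soft aluminium), and leave the wheel alone. Leave the glasses case, the terracotta pot and the coin dish where they are.

Things in the scene. Friction and masses are not known exactly. Their poses are not given: they have to be found in the camera images.
- key: Flat brass-coloured aluminium key, 6 mm thick, 92 mm long, about 35 g, lying on the table. Origin: underside, centre of the bow. The bow is a plate 36 mm (x) by 32 mm (y); the blade, 10 mm wide, runs along the key's -x to x = -74 mm (tiny teeth beyond x = -65 mm). Centre of mass about 13 mm from the origin towards the blade. z is up as it lies.
- clip: Chrome spring clip holder, fixed. Origin: on the table, straight below where the bow's centre belongs. Its front (where the key goes in) faces its own -x. Foot x from -28 to +46 mm, y from -32 to +132 mm, 26 mm high. A column, 30 mm wide, x from +18 to +40, rises to the bridge; its front face x = +18 is the back stop.
- bridge (a point): Point of the clip straight above the seat's origin, on the underside of the bridge, 70 mm above the table. The bridge is 30 mm wide, 14 mm thick and reaches forward to x = -14 mm. Below it hangs a red pad, 24 by 24 mm; its underside starts 8 to 20 mm above the top of a key in place. Its thin stem ends at most 106 mm above the table.
- seat: Black rubber seat of the clip, fixed, same axes as the clip. Origin: on its upper face, 30 mm above the table, where the underside of the bow's centre belongs. It spans x from -28 to +18 mm and is 40 mm wide. A key with its origin here and its axes along the clip's is home: bow touching the back stop, blade out of the front. Let go there, it rests by itself.
- wheel_top (a point): Centre of the tension wheel's upper face, on its vertical axis (a fixed point), 100 mm to the clip's +y from the seat, 88 mm above the table. The wheel is a round ribbed dark steel disc, 56 mm across, from 66 to 88 mm above the table, with free room of over 25 mm around it. It can be gripped across at any angle.
- wheel_foot (a point): On the wheel's axis, 26 mm above the table. Wound clockwise from above, the wheel lowers the pad 10 mm per rad; 1.5 to 3.1 rad in all, so regrasp. Its hub is sprung (4 N m/rad): it springs back a little when let go, else stays put. Wind slowly and read the moment: drag about 0.35 N m, then from the pad's touch 0.3 N m more per rad. Wind to 0.55 N m (0.50 to 0.60 is right; 0.66 marks the key).
- case: Hard plastic glasses case in navy, 62 by 158 by 31 mm, loose. Origin: centre of its underside. Not to be disturbed.
- pot: Small terracotta pot, 84 mm across, 75 mm high, loose. Origin: centre of its underside. Not to be disturbed.
- dish: Stainless steel coin dish, 110 mm across, 28 mm high, loose. Origin: centre of its underside. Not to be disturbed.
Not all that is in view belongs to the job. Of the things shaped like the key, the brass one is meant. What is shaped like the clip but pink is not meant.

How it is judged:
By the outcome, as a careful person would: the job done as asked, in the order asked, and still so for the second after the job is handed in, with the robot touching nothing.
It also fails if it takes over 72 s, if anything falls off the work surface, if the arm or the gripper's body presses on something with over 40 N, if the wrist force passes 120 N, or if a joint passes its speed limit or range.

## Working session

There is one attempt and no reset: what is moved stays moved. The work goes in short steps, Python scripts to look and compute and a tool call to move; the robot and the scene stay as the last step left them, time stands still between calls to the robot, and variables do not carry over. Pictures are saved under pics/ and viewed, at most 10 in all, crops included, and the job is handed in when it is done.

Besides the shell and the picture viewer there is one more tool, called after ">>>" by a JSON object that holds its "fn" and its "kwargs". send_rows: Moves the arm, as the interface text tells. Its arguments: {"type":"object","properties":{"rows":{"type":"array","items":{"type":"array"}},"newtons":{"type":"number"}},"required":["rows"]}

```bash
ls; mkdir -p pics; cat > h.py <<'E'
import numpy as np, cv2
from station import ctrl
from scipy.spatial.transform import Rotation as R
np.set_printoptions(precision=4,suppress=True)
def grab(n,tag):
    im=ctrl.get_image(n); np.savez('pics/'+tag+'.npz',**im)
    cv2.imwrite('pics/'+tag+'.png',im['frame'][:,:,::-1]); return im
def load(tag): return dict(np.load('pics/'+tag+'.npz'))
def ray(im,u,v):
    K=np.array([[im['fx'],0,im['cx']],[0,im['fy'],im['cy']],[0,0,1.]])
    p=cv2.undistortPoints(np.array([[[u,v]]],float),K,np.array([float(im['k1']),0,0,0]))[0,0]
    return np.array([p[0],p[1],1.])
def onz(im,u,v,z):
    T=im['cam_to_world'];d=T[:3,:3]@ray(im,u,v);o=T[:3,3]
    return o+d*(z-o[2])/d[2]
def dep(im,u,v):
    z=np.asarray(im['range_z'])[int(round(v)),int(round(u))]
    return im['cam_to_world'][:3,:3]@(ray(im,u,v)*z)+im['cam_to_world'][:3,3]
def tri(a,pa,b,pb):
    A=[];B=[]
    for im,p in((a,pa),(b,pb)):
        d=im['cam_to_world'][:3,:3]@ray(im,*p);d/=np.linalg.norm(d);P=np.eye(3)-np.outer(d,d)
        A.append(P);B.append(P@im['cam_to_world'][:3,3])
    x=np.linalg.lstsq(np.vstack(A),np.hstack(B),rcond=None)[0]
    return x
E
python3 - <<'E'
from h import *
for n in('scene','top'):
    im=grab(n,n+'0');print(n,im['cam_to_world'],im['fx'],im['cx'],im['cy'],im['k1'])
o=ctrl.get_obs();print(o, ctrl.grip_point_offset, R.from_rotvec(o['tool_rot']).as_matrix())
E
```

```text
pics
scene [[ 0.8709  0.3696 -0.3238  0.913 ]
 [ 0.4914 -0.6622  0.5657 -0.5513]
 [-0.0054 -0.6518 -0.7583  0.839 ]
 [ 0.      0.      0.      1.    ]] 530.1113867575968 321.97084988030286 238.218887039259 -0.04522535082511184
top [[ 0.1259 -0.9641  0.234   0.3223]
 [-0.992  -0.1235  0.0251 -0.001 ]
 [ 0.0047 -0.2353 -0.9719  1.2617]
 [ 0.      0.      0.      1.    ]] 523.9321455806247 321.5265218335611 232.49055088790567 -0.14578892119215942
{'t': 0.1, 'q': array([ 1.068 ,  0.0533,  1.6142, -0.    ,  1.476 , -0.119 ]), 'dq': array([ 0.0002, -0.0021, -0.0022, -0.0009, -0.0014, -0.001 ]), 'effort': array([  0.    , -39.4903, -37.1362,  -0.0001,   0.0039,   0.    ]), 'tool_pos': array([0.2338, 0.579 , 0.2302]), 'tool_rot': array([-0.599 , -3.0834,  0.0029]), 'contact_force': array([ 0.2029, -0.0259, -0.1495]), 'wrist_torque': array([-0.044 ,  0.0087, -0.0081]), 'grip_force': 0.0, 'opening': 0.08558111173439595} 0.0187 [[-0.9273  0.3744 -0.0009]
 [ 0.3744  0.9273 -0.0017]
 [ 0.0002 -0.0019 -1.    ]]
```

View pics/scene0.png

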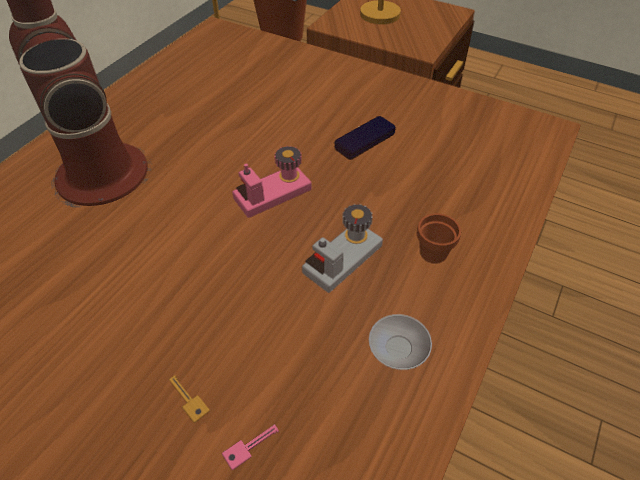

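View pics/top0.png

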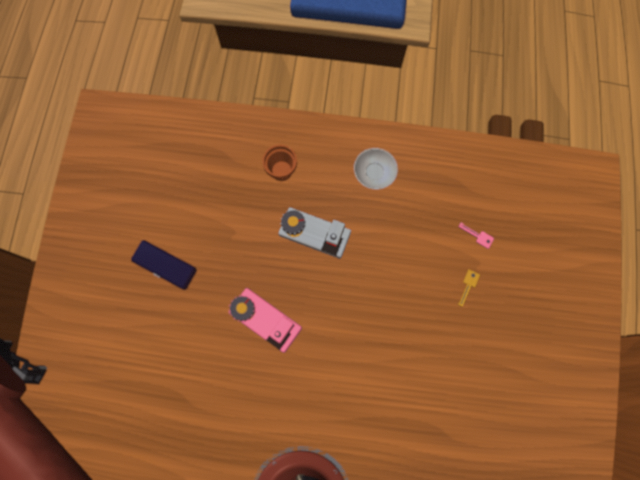

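The top view shows the chrome clip around (315,232) with its wheel at (293,222), and the brass key around (469,287). The scene view has the clip at (343,250) and the key at (190,398). I'll enlarge these next.

```bash
python3 - <<'E'
from h import *
s=cv2.imread('pics/scene0.png');t=cv2.imread('pics/top0.png')
def c(i,u,v,w,h):return cv2.resize(i[v:v+h,u:u+w],(400,300),interpolation=cv2.INTER_CUBIC)
# scene key (160,367) x5 80x60 ; top key (430,258) x5 ; scene clip (293,200)x4 ; top clip (265,190) x4
m=np.vstack([np.hstack([c(s,150,367,80,60),c(t,430,258,80,60)]),np.hstack([c(s,293,200,100,100*3//4+0),c(t,265,195,100,75)])])
cv2.imwrite('pics/m1.png',m)
E
```

```text
(no output)
```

View pics/m1.png

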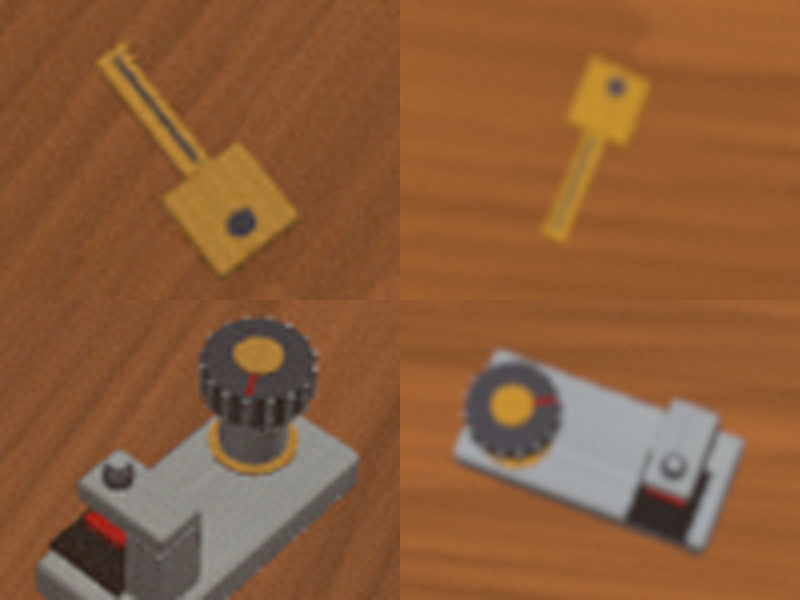

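```bash
python3 - <<'E'
from h import *
s=load('scene0');t=load('top0')
f=lambda p,k,o:((p[0]+.5)/k-.5+o[0],(p[1]+.5)/k-.5+o[1])
ks=lambda p:f(p,5,(150,367));kt=lambda p:f(p,5,(430,258));cs=lambda p:f(p,4,(293,200));ct=lambda p:f(p,4,(265,195))
for n,a,b in(('bow',(230,208),(209.5,100.5)),('tip',(112,52),(154,240)),('c1',(237,142),(167,120))):
    pa,pb=ks(a),kt(b);print(n,tri(s,pa,t,pb),onz(s,*pa,.006),onz(t,*pb,.006),dep(s,*pa),dep(t,*pb))
def info(n,a,b,z):
    pa,pb=cs(a),ct(b);print(n,tri(s,pa,t,pb),onz(s,*pa,z),onz(t,*pb,z),dep(s,*pa),dep(t,*pb))
info('wheel',(259,55),(112,106),.088)
info('knob',(118,166),(273,164),.1)
for n,b in(('BL',(95,49)),('BR',(342,140)),('FR',(300,250)),('FL',(57,155))):print(n,onz(t,*ct(b),.026))
info('cornerBL',(358,158),(95,49),.026)
w=onz(t,*kt((209.5,100.5)),.006)-onz(t,*kt((154,240)),.006);print('key yaw',np.degrees(np.arctan2(w[1],w[0])))
w=onz(s,*ks((230,208)),.006)-onz(s,*ks((112,52)),.006);print('key yaw',np.degrees(np.arctan2(w[1],w[0])),np.linalg.norm(w))
# clip depth-based foot yaw from top: points at z in 20..32mm
# orange-wheel: all chrome points
for im,(u0,v0,u1,v1) in((t,(265,195,365,270)),(s,(293,200,393,295))):
    P=[]
    for v in range(v0,v1):
        for u in range(u0,u1):
            if im['range_z'][v,u]>0:
                p=dep(im,u,v)
                if .018<p[2]<.034:P.append(p)
    P=np.array(P);r=cv2.minAreaRect((P[:,:2]*1000).astype(np.float32));print('foot rect',r,cv2.boxPoints(r),len(P),np.median(P[:,2]))
E
```

```text
bow [ 0.5575 -0.3488  0.0052] [ 0.5569 -0.35    0.006 ] [ 0.5582 -0.3476  0.006 ] [ 0.5579 -0.3506  0.0083] [ 0.5579 -0.3472  0.0075]
tip [ 0.4868 -0.3254  0.0046] [ 0.4873 -0.326   0.006 ] [ 0.4867 -0.3249  0.006 ] [ 0.4868 -0.3257  0.0049] [ 0.4881 -0.3275 -0.0044]
c1 [ 0.5452 -0.3289  0.0044] [ 0.5447 -0.3306  0.006 ] [ 0.546 -0.327  0.006] [ 0.5421 -0.3291  0.0002] [ 0.5471 -0.3286 -0.0001]
wheel [0.6221 0.0984 0.0887] [0.6211 0.0981 0.088 ] [0.6232 0.0992 0.088 ] [0.6213 0.0976 0.0886] [0.6228 0.099  0.0897]
knob [0.5987 0.0014 0.0917] [ 0.6011 -0.006   0.1   ] [0.5979 0.0024 0.1   ] [ 0.5993 -0.0029  0.0958] [0.5991 0.0024 0.095 ]
BL [0.6737 0.1199 0.026 ]
BR [ 0.6357 -0.0372  0.026 ]
FR [ 0.5649 -0.0199  0.026 ]
FL [0.6044 0.1333 0.026 ]
cornerBL [0.6731 0.1188 0.0206] [0.673  0.1123 0.026 ] [0.6737 0.1199 0.026 ] [ 0.6648  0.135  -0.0018] [0.6805 0.1222 0.0021]
key yaw -17.623001151023267
key yaw -19.067692472590306 0.0736063454783062
foot rect ((619.875, 48.56198501586914), (163.92091369628906, 75.11519622802734), 76.18801879882812) [[563.8364 -22.0622]
 [636.7797 -39.9949]
 [675.9136 119.1861]
 [602.9703 137.1189]] 1246 0.02661822916083334
foot rect ((617.4166259765625, 44.30308532714844), (163.57455444335938, 75.83413696289062), 76.18094635009766) [[561.0616 -26.0601]
 [634.7008 -44.1736]
 [673.7716 114.6663]
 [600.1324 132.7798]] 1659 0.025041421488372184
```

>>> {"fn": "send_rows", "kwargs": {"rows": [[4,[-2,-2.5,0],0],[4,[-3.75,-4.6,0],0],[4,[-3.75,-4.6,0],0],[4,[-3.75,-4.6,0],0],[4,[-3.75,-4.6,0],0],[4,[-3.75,-4.6,0],0],[4,[-3.75,-4.6,0],0],[4,[-3.75,-4.6,0],0],[4,[-3.75,-4.6,0],0],[4,[-3.75,-4.6,0],0]], "newtons": 40}}

```text
t: 1.35
tool_pos: [0.4011, 0.0367, 0.2311]
tool_rot: [0.599, 3.083, 0.0]
contact_force: [1.0, 0.0, -0.2]
opening: 0.0401
grip_force: 0.0
```

>>> {"fn": "send_rows", "kwargs": {"rows": [[4,[-3.75,-4.6,0],0],[4,[-3.75,-4.6,2],0],[4,[-3.75,-4.6,3],0],[4,[-3.75,-4.6,3],0],[4,[-3.75,-4.6,3],0],[4,[-3.75,-4.6,1],0],[4,[0,0,0],-3.7],[4,[0,0,0],0]]}}

```text
t: 2.35
tool_pos: [0.5027, -0.2915, 0.1156]
tool_rot: [-0.502, -3.099, -0.002]
contact_force: [0.1, -0.1, -0.1]
opening: 0.0399
grip_force: 0.0
```

```bash
cat > st.py <<'E'
from h import *
def to(g,head):
    o=ctrl.get_obs();M=R.from_rotvec(o['tool_rot']).as_matrix();p=o['tool_pos']
    h=np.degrees(np.arctan2(M[1,0],M[0,0]));w=o['wrist_torque']
    print('t',o['t'],'pos',p,'head %.2f'%h,'tilt',M[:2,2],'F',o['contact_force'],'W',w,'open',o['opening'],'gf',o['grip_force'],'q6 %.3f'%o['q'][5])
    if g is not None: print('shift tool cm',M.T@(np.array(g)-p)*100)
    if head is not None: print('turn',(h-head+180)%360-180)
if __name__=='__main__':
    import sys;a=list(map(float,sys.argv[1:]))
    to(a[:3] if a else None,a[3] if len(a)>3 else None)
E
python3 st.py .5119 -.3337 .04 161.7
```

```text
t 2.35 pos [ 0.5027 -0.2915  0.1156] head 161.62 tilt [-0.0016  0.0013] F [ 0.0853 -0.1374 -0.1447] W [ 0.014   0.0085 -0.    ] open 0.039944312392876935 gf 0.0 q6 -1.903
shift tool cm [-2.2191 -3.7238  7.5566]
turn -0.08328123810349553
```

>>> {"fn": "send_rows", "kwargs": {"rows": [[4,[-1.1,-1.85,3.5],0],[4,[-1.1,-1.85,4.0],0],[4,[0,0,0],0],[4,[0,0,0],0]]}}

```text
t: 2.85
tool_pos: [0.5129, -0.3327, 0.0429]
tool_rot: [0.499, 3.101, -0.001]
contact_force: [0.2, 0.0, 0.0]
opening: 0.0398
grip_force: 0.0
```

```bash
python3 st.py .5119 -.3337 .002 161.7; python3 - <<'E'
from h import *
s=grab('scene','scene1')['frame'];t=grab('top','top1')['frame']
m=np.hstack([cv2.resize(s[340:440,130:230],(400,400),interpolation=2),cv2.resize(t[240:320,420:500],(400,400),interpolation=2)])
cv2.imwrite('pics/m2.png',m[:,:,::-1])
E
```

```text
t 2.85 pos [ 0.5129 -0.3327  0.0429] head 161.72 tilt [ 0.001  -0.0005] F [0.2201 0.0315 0.0451] W [-0.0037  0.0154 -0.0118] open 0.03981094750083235 gf 0.0 q6 -1.949
shift tool cm [ 0.0735 -0.1232  4.0947]
turn 0.018040829098993072
```

View pics/m2.png

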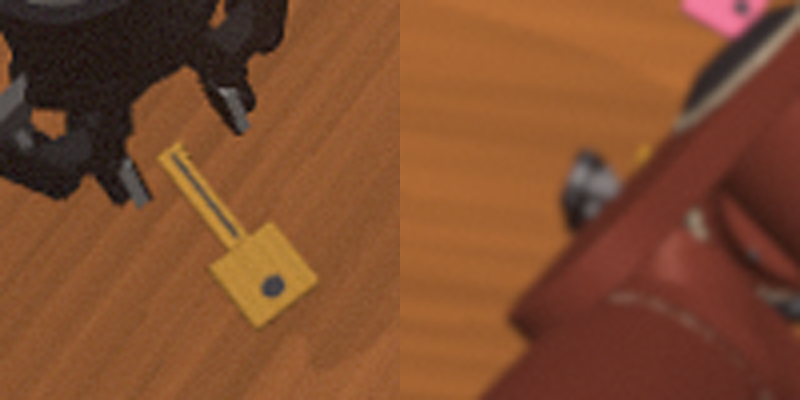

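The open fingers straddle the line of the blade: the left fingertip is at (140,200), the right one at (242,128), and the blade runs from (170,155) to (238,235). I'll go down.

>>> {"fn": "send_rows", "kwargs": {"rows": [[4,[0,-0.1,1.6],0],[4,[0,0,1.6],0],[4,[0,0,0.6],0],[4,[0,0,0.2],0],[4,[0,0,0],0],[4,[0,0,0],0]]}}

```text
t: 3.7
tool_pos: [0.5125, -0.3345, 0.0023]
tool_rot: [0.499, 3.101, -0.001]
contact_force: [0.5, 0.4, 0.2]
opening: 0.0402
grip_force: 0.0
```

```bash
python3 st.py .5119 -.3337 .002 161.7
```

```text
t 3.7 pos [ 0.5125 -0.3345  0.0023] head 161.71 tilt [ 0.0007 -0.0006] F [0.4779 0.4416 0.1784] W [ 0.0146 -0.0243 -0.0562] open 0.040173380598165796 gf 0.0 q6 -1.951
shift tool cm [0.0863 0.0561 0.0268]
turn 0.012817424765046326
```

>>> {"fn": "send_rows", "kwargs": {"rows": [[0,[0,0,0],0],[0,[0,0,0],0],[0,[0,0,0],0],[0,[0,0,0],0],[0,[0,0,0],0],[0,[0,0,0],0]]}}

```text
t: 4.45
tool_pos: [0.5125, -0.3345, 0.0022]
tool_rot: [0.499, 3.101, -0.001]
contact_force: [-0.7, 1.3, 4.2]
opening: 0.0082
grip_force: 39.5
```

```bash
python3 st.py .5119 -.3337 .002 161.7
```

```text
t 4.45 pos [ 0.5125 -0.3345  0.0022] head 161.71 tilt [ 0.0006 -0.0005] F [-0.6967  1.2705  4.2016] W [0.0702 0.0409 0.0214] open 0.008245736895382327 gf 39.48680877685547 q6 -1.951
shift tool cm [0.0798 0.0542 0.0241]
turn 0.01274402226562188
```

>>> {"fn": "send_rows", "kwargs": {"rows": [[0,[0,0,-1],0],[0,[0,0,-3],0],[0,[0,0,-4],0],[0,[0,0,-4],0],[0,[0,0,0],0]]}}

```text
t: 5.08
tool_pos: [0.5142, -0.3359, 0.1266]
tool_rot: [0.498, 3.095, -0.007]
contact_force: [0.2, -0.7, -1.0]
opening: 0.0082
grip_force: 39.0
```

```bash
python3 st.py .5119 -.3337 .002 161.7; python3 - <<'E'
from h import *
s=grab('scene','scene2')['frame']
cv2.imwrite('pics/m3.png',cv2.resize(s[250:450,100:340],None,fx=3,fy=3,interpolation=2)[:,:,::-1])
E
```

```text
t 5.075 pos [ 0.5142 -0.3359  0.1266] head 161.71 tilt [ 0.0062 -0.0053] F [ 0.2151 -0.7226 -1.0225] W [ 0.0235  0.0105 -0.0528] open 0.008173096599363317 gf 39.01803731918335 q6 -1.951
shift tool cm [ 0.3857  0.178  12.4561]
turn 0.012945519720631182
```

View pics/m3.png

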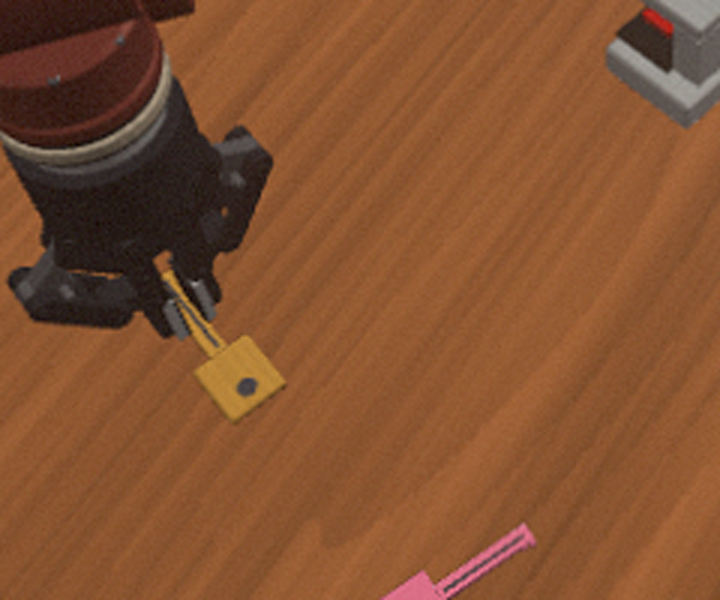

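The key is held by its blade, with the bow centre at about crop (242,380), which is scene (180.5,376). I'll check its pitch and offset with the depth.

```bash
python3 - <<'E'
from h import *
s=load('scene2');f=s['frame'].astype(int)
P=[]
for v in range(360,392):
  for u in range(163,197):
    r,g,b=f[v,u]
    if r>150 and g>110 and b<90 and s['range_z'][v,u]>0:P.append(dep(s,u,v))
P=np.array(P);P=P[np.abs(P[:,2]-np.median(P[:,2]))<.015];print(len(P),np.median(P,0),P.std(0))
A=np.c_[P[:,:2]-P[:,:2].mean(0),np.ones(len(P))];print(np.linalg.lstsq(A,P[:,2],rcond=None)[0])
c=onz(s,(242.5+.5)/3+99.5,(379.5+.5)/3+249.5,.130);print(c)
p=np.array([.5142,-.3359]);h=np.radians(161.71);x=np.array([np.cos(h),np.sin(h)]);y=np.array([np.sin(h),-np.cos(h)])
print('bow in tool x,y mm',(c[:2]-p)@x*1e3,(c[:2]-p)@y*1e3)
E
python3 st.py
```

```text
464 [ 0.5548 -0.3493  0.1299] [0.0122 0.009  0.0012]
[0.0074 0.0019 0.13  ]
[ 0.5606 -0.3523  0.13  ]
bow in tool x,y mm -49.25390194158394 -1.0179493382731775
t 5.125 pos [ 0.5129 -0.3349  0.1238] head 161.71 tilt [ 0.0026 -0.0023] F [-0.8046 -0.34   -1.4361] W [ 0.0245 -0.0305 -0.009 ] open 0.007925731693226197 gf 39.016318917274475 q6 -1.951
```

```bash
python3 - <<'E'
from h import *
t=load('top0')
for p,z in(((246,289),.026),((300,325),.026),((286,351),.026),((232,312),.026),((242,308),.088),((279,335),.1)):print(onz(t,*p,z))
E
python3 st.py .4936 .0271 .1238 166.3
```

```text
[0.46   0.1914 0.026 ]
[0.3926 0.0528 0.026 ]
[0.3289 0.077  0.026 ]
[0.4017 0.2159 0.026 ]
[0.4096 0.1841 0.088 ]
[0.3608 0.0923 0.1   ]
t 5.125 pos [ 0.5129 -0.3349  0.1238] head 161.71 tilt [ 0.0026 -0.0023] F [-0.8046 -0.34   -1.4361] W [ 0.0245 -0.0305 -0.009 ] open 0.007925731693226197 gf 39.016318917274475 q6 -1.951
shift tool cm [13.1938 33.7631 -0.092 ]
turn -4.5877371448504505
```

>>> {"fn": "send_rows", "kwargs": {"rows": [[0,[0.65,1.7,0],0],[0,[1.3,3.4,0],0],[0,[1.75,4.5,0],0],[0,[1.75,4.5,0],0],[0,[1.75,4.5,0],0],[0,[1.75,4.5,0],0],[0,[1.75,4.5,0],0],[0,[1.3,3.4,0],0],[0,[0.85,2.0,0],0],[0,[0,0,0],-4.6]]}}

```text
t: 6.38
tool_pos: [0.4913, 0.022, 0.1192]
tool_rot: [-0.365, -3.116, -0.001]
contact_force: [-0.2, 0.4, -0.2]
opening: 0.0084
grip_force: 39.1
```

>>> {"fn": "send_rows", "kwargs": {"rows": [[0,[0,0,2],0],[0,[0,0,3],0],[0,[0,0,2],0],[0,[0,0,0],0],[0,[0,0,0],0]]}}

```text
t: 7.0
tool_pos: [0.4932, 0.0199, 0.0516]
tool_rot: [-0.374, -3.118, -0.0]
contact_force: [-0.4, 0.4, -0.6]
opening: 0.008
grip_force: 39.1
```

```bash
python3 st.py .4936 .0271 .036 166.3
```

```text
t 7.0 pos [0.4932 0.0199 0.0516] head 166.33 tilt [-0.0009  0.0002] F [-0.4323  0.386  -0.6018] W [-0.0083  0.017   0.0217] open 0.008006667854444021 gf 39.083930253982544 q6 -1.443
shift tool cm [0.1323 0.7105 1.5594]
turn 0.03164240061087753
```

Align laterally, get to height, and look before going in.

>>> {"fn": "send_rows", "kwargs": {"rows": [[0,[0,0.7,0.8],0],[0,[0,0,0.75],0],[0,[0,0,0],0],[0,[0,0,0],0]]}}

```text
t: 7.5
tool_pos: [0.4955, 0.0262, 0.0363]
tool_rot: [0.374, 3.119, -0.0]
contact_force: [0.0, 0.3, -0.0]
opening: 0.0078
grip_force: 39.1
```

```bash
python3 st.py .5519 .0129 .036 166.3; python3 - <<'E'
from h import *
s=grab('scene','scene3')['frame'];t=grab('top','top3')['frame']
m=np.hstack([cv2.resize(s[205:305,270:370],(400,400),interpolation=2),cv2.resize(t[205:305,275:375],(400,400),interpolation=2)])
cv2.imwrite('pics/m4.png',m[:,:,::-1])
E
```

```text
t 7.5 pos [0.4955 0.0262 0.0363] head 166.31 tilt [ 0. -0.] F [ 0.0177  0.3484 -0.0117] W [ 0.0005 -0.0009  0.0089] open 0.00781693737851004 gf 39.091485142707825 q6 -1.429
shift tool cm [-5.799   0.0447  0.0307]
turn 0.007811719991110522
```

View pics/m4.png

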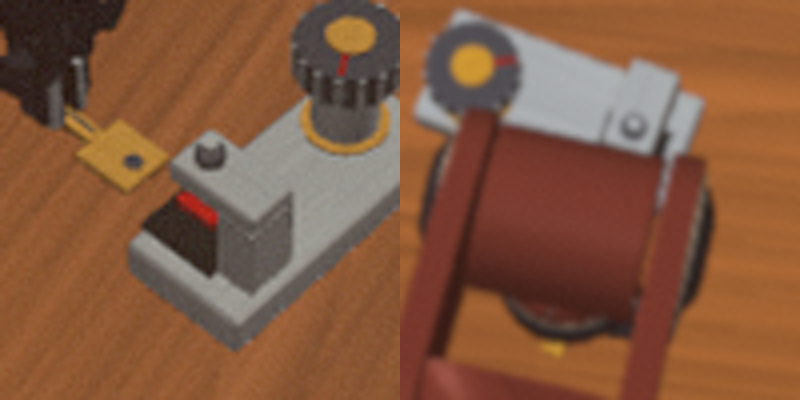

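```bash
python3 - <<'E'
from h import *
s=load('scene3')
g=lambda p,z:onz(s,(p[0]+.5)/4-.5+270,(p[1]+.5)/4-.5+205,z)
o=np.array([.5985,.0015]);a=np.radians(-13.7);X=np.array([np.cos(a),np.sin(a)]);Y=np.array([-np.sin(a),np.cos(a)])
c=lambda p,z:(lambda w:(print(p,((w-o)@X)*1e3,((w-o)@Y)*1e3)))(g(p,z)[:2])
print('bow');[c(p,.0398) for p in((75,155),(113,120),(170,153),(130,192))]
print('bridge');[c(p,.084) for p in((172,163),(210,132),(292,192),(255,223))]
print('foot');[c(p,.026) for p in((130,245),(238,325))]
print('seat');[c(p,.030) for p in((143,225),(213,275))]
print('wheel');c((351,35),.088)
E
```

```text
bow
(75, 155) -75.73998544513174 -19.060493953515163
(113, 120) -78.14498313848796 9.942650565590284
(170, 153) -42.28978892873627 13.75714664899614
(130, 192) -39.361098819385084 -17.361232600562147
bridge
(172, 163) -10.925376612936246 -16.339163746919805
(210, 132) -10.979201996788511 9.525308912382755
(292, 192) 41.423024337241785 8.598773301770743
(255, 223) 41.17828448075198 -16.33408889926633
foot
(130, 245) -24.38336104224066 -33.25598642394321
(238, 325) 46.025505875637236 -32.553135576203424
seat
(143, 225) -26.088694546375258 -22.328970694381937
(213, 275) 19.48443422409286 -21.321987821529063
wheel
(351, 35) -0.905456666303879 99.16553949640623
```

```bash
cat > key.py <<'E'
from h import *
def bow(tag,u0,v0,u1,v1,z,name='scene'):
    s=load(tag);f=s['frame'][v0:v1,u0:u1].astype(np.float32)
    k=8;F=cv2.resize(f,None,fx=k,fy=k,interpolation=cv2.INTER_CUBIC)
    hsv=cv2.cvtColor(np.clip(F,0,255).astype(np.uint8),cv2.COLOR_RGB2HSV)
    m=((hsv[...,0]>17)&(hsv[...,0]<30)&(hsv[...,1]>120)&(hsv[...,2]>110)).astype(np.uint8)
    m=cv2.morphologyEx(m,cv2.MORPH_CLOSE,np.ones((41,41)))
    m=cv2.morphologyEx(m,cv2.MORPH_OPEN,cv2.getStructuringElement(cv2.MORPH_ELLIPSE,(45,45)))
    c=max(cv2.findContours(m,0,1)[0],key=cv2.contourArea)[:,0]
    w=np.array([onz(s,(p[0]+.5)/k-.5+u0,(p[1]+.5)/k-.5+v0,z)[:2] for p in c])*1e3
    r=cv2.minAreaRect(w.astype(np.float32))
    M=cv2.moments(w.astype(np.float32).reshape(-1,1,2))
    print(tag,'rect',r,'centroid',M['m10']/M['m00'],M['m01']/M['m00'])
if __name__=='__main__':
    bow('scene0',150,367,230,427,.006)
    bow('top0',430,258,510,318,.006)
    bow('scene1',150,367,230,427,.006)
    bow('scene2',150,355,210,400,.130)
    bow('scene3',284,228,315,258,.0398)
E
python3 key.py
```

```text
scene0 rect ((551.9585571289062, -348.3597106933594), (29.600549697875977, 45.09400177001953), 70.96730041503906) centroid 554.5733848223883 -349.44924214339636
top0 rect ((554.0477905273438, -345.81646728515625), (31.43926239013672, 43.077728271484375), 72.91694641113281) centroid 555.6042357285579 -346.4852210881621
scene1 rect ((551.5687866210938, -348.3245544433594), (30.180509567260742, 45.3625373840332), 71.043212890625) centroid 554.3920741631698 -349.2037496653454
scene2 rect ((543.8388671875, -347.64324951171875), (30.428186416625977, 63.30687713623047), 72.06497955322266) centroid 550.543326477233 -349.6176618198478
scene3 rect ((535.8646850585938, 13.515104293823242), (28.871646881103516, 43.06367492675781), 77.20755767822266) centroid 537.5170466779621 12.825934572136683
```

>>> {"fn": "send_rows", "kwargs": {"rows": [[0,[-0.5,0.12,0],0],[0,[-1,0,0],0],[0,[-1,0,0],0],[0,[-1,0,0],0],[0,[-0.9,0,0],0],[0,[-0.5,0,0],0],[0,[-0.3,0,0],0],[0,[0,0,0],0],[0,[0,0,0],0]]}}

```text
t: 8.72
tool_pos: [0.5459, 0.0152, 0.0362]
tool_rot: [-0.374, -3.119, -0.0]
contact_force: [-0.2, -1.2, -1.1]
opening: 0.0077
grip_force: 39.1
```

```bash
python3 st.py .5519 .0129 .036 166.3
```

```text
t 8.725 pos [0.5459 0.0152 0.0362] head 166.31 tilt [-0.0003  0.0001] F [-0.1918 -1.1981 -1.1418] W [ 0.0332  0.0322 -0.0042] open 0.007738616462206512 gf 39.09140467643738 q6 -1.440
shift tool cm [-0.6344 -0.0799  0.0177]
turn 0.01366662502221061
```

>>> {"fn": "send_rows", "kwargs": {"rows": [[0,[-0.1,0,0.2],0],[0,[-0.1,0,0.05],0],[0,[-0.1,0,0],0],[0,[-0.1,0,0],0],[0,[0,0,0],0]]}}

```text
t: 9.35
tool_pos: [0.5502, 0.0141, 0.0338]
tool_rot: [0.375, 3.119, -0.0]
contact_force: [0.3, -0.2, 0.7]
opening: 0.0081
grip_force: 39.1
```

>>> {"fn": "send_rows", "kwargs": {"rows": [[0,[-0.1,0,0],0],[0,[0,0,0],0]]}}

```text
t: 9.6
tool_pos: [0.5511, 0.0139, 0.0338]
tool_rot: [0.374, 3.119, -0.0]
contact_force: [-0.1, -0.4, -0.1]
opening: 0.0079
grip_force: 39.1
```

>>> {"fn": "send_rows", "kwargs": {"rows": [[0,[-0.1,0,0],0],[0,[0,0,0],0]]}}

```text
t: 9.85
tool_pos: [0.5521, 0.0137, 0.0338]
tool_rot: [0.374, 3.119, -0.0]
contact_force: [-0.1, 1.1, -0.8]
opening: 0.008
grip_force: 39.1
```

```bash
python3 st.py .5519 .0129 .0322 166.3
```

```text
t 9.85 pos [0.5521 0.0137 0.0338] head 166.31 tilt [ 0. -0.] F [-0.1365  1.072  -0.785 ] W [ 0.0144 -0.0027 -0.0514] open 0.007990631100076882 gf 39.09116506576538 q6 -1.442
shift tool cm [-0.0001 -0.0801  0.1571]
turn 0.012095084388874966
```

>>> {"fn": "send_rows", "kwargs": {"rows": [[0,[-0.1,0,0],0],[0,[0,0,0],0]]}}

```text
t: 10.1
tool_pos: [0.5531, 0.0134, 0.0338]
tool_rot: [0.374, 3.119, 0.0]
contact_force: [0.2, 0.4, -0.2]
opening: 0.0082
grip_force: 39.1
```

>>> {"fn": "send_rows", "kwargs": {"rows": [[0,[-0.1,0,0],0],[0,[0,0,0],0]]}}

```text
t: 10.35
tool_pos: [0.5535, 0.0133, 0.0335]
tool_rot: [-0.374, -3.118, -0.0]
contact_force: [-1.2, 0.7, -1.1]
opening: 0.0084
grip_force: 39.1
```

>>> {"fn": "send_rows", "kwargs": {"rows": [[0,[-0.1,0,0],0],[0,[0,0,0],0]]}}

```text
t: 10.6
tool_pos: [0.5536, 0.0133, 0.0331]
tool_rot: [-0.374, -3.116, -0.001]
contact_force: [-4.8, 1.8, 0.6]
opening: 0.0082
grip_force: 39.2
```

>>> {"fn": "send_rows", "kwargs": {"rows": [[0,[0,0,0.1],0],[0,[0,0,0.05],0],[0,[0,0,0],0]]}}

```text
t: 10.98
tool_pos: [0.5536, 0.0134, 0.0318]
tool_rot: [-0.374, -3.116, -0.0]
contact_force: [-6.4, 1.7, 2.5]
opening: 0.0082
grip_force: 39.4
```

>>> {"fn": "send_rows", "kwargs": {"rows": [[0,[0,0,0.05],0],[0,[-0.05,0,0],0],[0,[0,0,0],0]]}}

```text
t: 11.35
tool_pos: [0.5537, 0.0134, 0.0316]
tool_rot: [-0.374, -3.114, -0.001]
contact_force: [-9.0, 2.4, 5.5]
opening: 0.008
grip_force: 39.8
```

```bash
python3 st.py .5519 .0129 .0322 166.3; python3 - <<'E'
from h import *
s=grab('scene','scene4')['frame']
cv2.imwrite('pics/m5.png',cv2.resize(s[205:305,270:390],None,fx=6,fy=6,interpolation=2)[:,:,::-1])
E
```

```text
t 11.35 pos [0.5537 0.0134 0.0316] head 166.32 tilt [-0.0048  0.001 ] F [-9.0048  2.377   5.5057] W [ 0.3101  1.2814 -0.0144] open 0.008018280975459594 gf 39.77340281009674 q6 -1.443
shift tool cm [ 0.1607 -0.088  -0.0568]
turn 0.019163652110535168
```

View pics/m5.png

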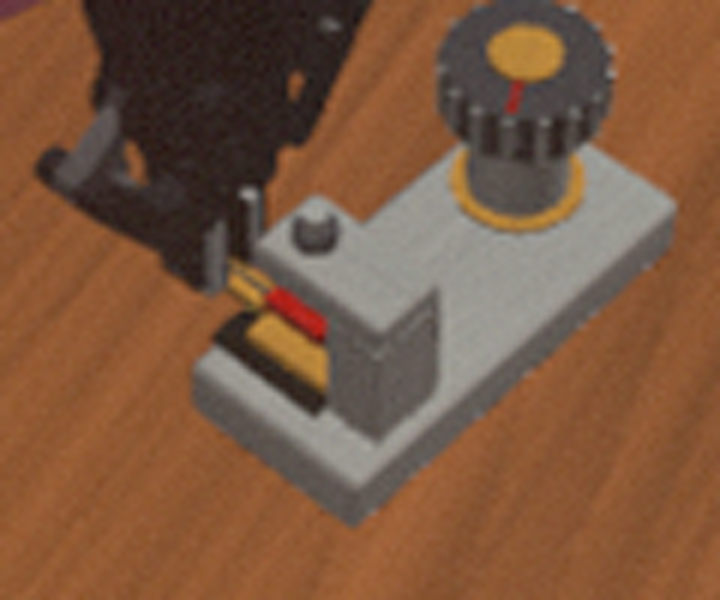

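The bow lies flat on the seat under the red pad, its edge running parallel to the seat edge (bow edge about (290,355), seat edge about (270,375)). I'll ease the load and let go.

>>> {"fn": "send_rows", "kwargs": {"rows": [[0,[0.1,0,-0.04],0],[0,[0,0,0],0],[3,[0,0,0],0],[3,[0,0,0],0],[3,[0,0,0],0],[3,[0,0,0],0]]}}

```text
t: 12.15
tool_pos: [0.5547, 0.013, 0.0323]
tool_rot: [0.374, 3.119, -0.0]
contact_force: [0.4, 0.6, -0.0]
opening: 0.0296
grip_force: 0.0
```

```bash
python3 st.py .6221 .0984 .15 166.3
```

```text
t 12.15 pos [0.5547 0.013  0.0323] head 166.31 tilt [ 0.0006 -0.0001] F [ 0.41   0.624 -0.015] W [-0.0171  0.0141  0.0112] open 0.029577772541102765 gf 0.0 q6 -1.442
shift tool cm [ -4.5299   9.8937 -11.7637]
turn 0.0061421552211413655
```

>>> {"fn": "send_rows", "kwargs": {"rows": [[3,[1,0,0],0],[3,[2,0,0],0],[3,[0,0,-3],0],[3,[0,0,-5],0],[8.5,[0,0,-4.5],0],[8.5,[-2.5,3.3,0],0],[8.5,[-2.5,3.3,0],0],[8.5,[-2.5,3.3,0],0],[8.5,[0,0,0],0],[8.5,[0,0,0],0]]}}

```text
t: 13.4
tool_pos: [0.6207, 0.0985, 0.1566]
tool_rot: [-0.374, -3.118, 0.001]
contact_force: [-0.0, 0.3, -0.4]
opening: 0.0849
grip_force: 0.0
```

```bash
python3 st.py .6221 .0984 .062 166.3; python3 - <<'E'
from h import *
s=grab('scene','scene5')['frame'];t=grab('top','top5')['frame']
m=np.hstack([cv2.resize(s[205:305,270:370],(400,400),interpolation=2),cv2.resize(t[185:285,260:360],(400,400),interpolation=2)])
cv2.imwrite('pics/m6.png',m[:,:,::-1])
E
```

```text
t 13.4 pos [0.6207 0.0985 0.1566] head 166.32 tilt [-0.0013 -0.0003] F [-0.049   0.265  -0.4428] W [-0.0003  0.0269  0.0228] open 0.08492520028954756 gf 0.0 q6 -1.293
shift tool cm [-0.1533  0.0327  9.4645]
turn 0.024067767614184277
```

View pics/m6.png

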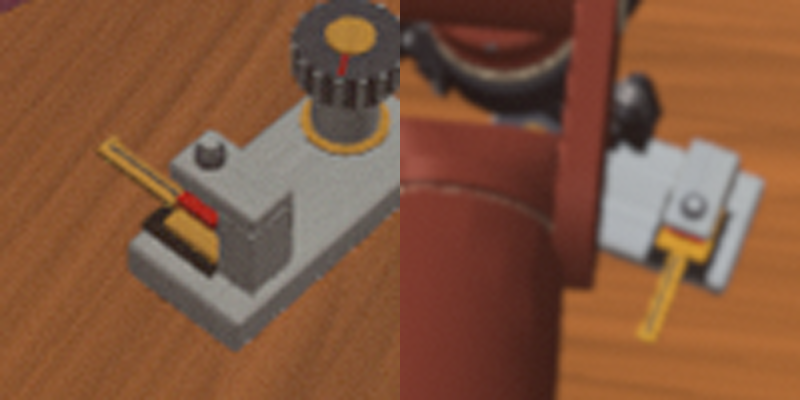

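The key lies in the clip by itself. Its blade tip is at scene crop (105,147) and top crop (248,335), and the bow is under the pad. I'll check its yaw numerically.

```bash
python3 - <<'E'
from h import *
s=load('scene5');t=load('top5')
o=np.array([.5985,.0015]);a=np.radians(-13.7);X=np.array([np.cos(a),np.sin(a)]);Y=np.array([-np.sin(a),np.cos(a)])
fs=lambda p:((p[0]+.5)/4-.5+270,(p[1]+.5)/4-.5+205);ft=lambda p:((p[0]+.5)/4-.5+260,(p[1]+.5)/4-.5+185)
def c(n,w):d=w[:2]-o;print(n,d@X*1e3,d@Y*1e3,w[2]*1e3)
c('tip s',onz(s,*fs((105,147)),.036));c('tip t',onz(t,*ft((248,335)),.036));c('tri',tri(s,fs((105,147)),t,ft((248,335))))
c('neck t',onz(t,*ft((283,260)),.036))
c('neck s',onz(s,*fs((178,198)),.036))
for p in((256,233),(312,248)):c('bow/pad front corner t',onz(t,*ft(p),.036))
c('bow FL t',onz(t,*ft((256,245)),.036));c('bow FR t',onz(t,*ft((309,262)),.036))
# blade axis from brass pixels
for im,(u0,v0,u1,v1) in((t,(314,240,335,272)),(s,(293,238,313,256))):
    f=im['frame'].astype(int);P=[]
    for v in range(v0,v1):
        for u in range(u0,u1):
            r,g,b=f[v,u]
            h=cv2.cvtColor(np.uint8([[f[v,u]]]),cv2.COLOR_RGB2HSV)[0,0]
            if 17<h[0]<30 and h[1]>110:
                d=onz(im,u,v,.036)[:2]-o;P.append((d@X*1e3,d@Y*1e3))
    P=np.array(P);P=P[(P[:,0]<-24)&(P[:,0]>-80)];k=np.polyfit(P[:,0],P[:,1],1);print(len(P),P.min(0),P.max(0),'yaw',np.degrees(np.arctan(k[0])),'y at 0',k[1])
for p in((113,106),):pass
c('knob t',onz(t,*ft((294,206)),.0945));
E
```

```text
tip s -70.95155533880514 -3.1486581534783573 36.00000000000003
tip t -70.2007179119029 1.3002082473030294 36.00000000000003
tri -71.08148590042113 -0.32400883901105915 34.31548976948541
neck t -20.336720243963278 -2.005420093264419 36.00000000000003
neck s -21.85245602650783 -2.0185695408355 36.00000000000003
bow/pad front corner t -10.684534657090541 18.936035632862975 36.00000000000003
bow/pad front corner t -7.270968229940276 -15.611583230770847 36.00000000000003
bow FL t -17.5523359848645 16.315863136845877 36.00000000000003
bow FR t -15.917591788508545 -16.93681212489106 36.00000000000003
78 [-72.9805  -4.0782] [-24.0791   7.4282] yaw 0.6567896393576546 y at 0 1.7317531246215883
32 [-71.8497  -8.29  ] [-24.7953   3.1303] yaw -3.6241683892932315 y at 0 -6.697868925884289
knob t -0.38363664152188387 0.13385278966411823 94.50000000000003
```

>>> {"fn": "send_rows", "kwargs": {"rows": [[8.5,[-0.15,0,3],0],[8.5,[0,0,4],0],[8.5,[0,0,2.5],0],[8.5,[0,0,0.4],0],[8.5,[0,0,0],0],[8.5,[0,0,0],0]]}}

```text
t: 14.25
tool_pos: [0.6243, 0.0981, 0.0602]
tool_rot: [0.374, 3.116, 0.001]
contact_force: [0.9, 0.4, 0.2]
opening: 0.0854
grip_force: 0.0
```

```bash
python3 st.py .6221 .0984 .057 166.3
```

```text
t 14.25 pos [0.6243 0.0981 0.0602] head 166.30 tilt [0.0032 0.0001] F [0.9188 0.4405 0.1756] W [ 0.002  -0.0131 -0.015 ] open 0.08536996770466522 gf 0.0 q6 -1.293
shift tool cm [ 0.2185 -0.0261  0.323 ]
turn -0.003871303077687571
```

>>> {"fn": "send_rows", "kwargs": {"rows": [[8.5,[0.1,0,0.3],0],[8.5,[0,0,0],0],[4,[0,0,0],0],[4,[0,0,0],0],[4,[0,0,0],0],[4,[0,0,0],0],[4,[0,0,0],0]], "newtons": 50}}

```text
t: 15.12
tool_pos: [0.6223, 0.099, 0.0557]
tool_rot: [0.374, 3.119, 0.002]
contact_force: [-2.1, 3.6, 4.7]
opening: 0.0545
grip_force: 53.1
```

```bash
python3 st.py .6221 .0984 .057 166.3
```

```text
t 15.125 pos [0.6223 0.099  0.0557] head 166.31 tilt [0.0005 0.0009] F [-2.1321  3.6049  4.6562] W [ 0.694   0.2668 -0.014 ] open 0.05453054918911228 gf 53.112956285476685 q6 -1.293
shift tool cm [ 0.0061 -0.0657 -0.1332]
turn 0.014671108373363495
```

>>> {"fn": "send_rows", "kwargs": {"rows": [[4,[0,0,0],2],[4,[0,0,0],2],[4,[0,0,0],2],[4,[0,0,0],2],[4,[0,0,0],2],[4,[0,0,0],2],[4,[0,0,0],2],[4,[0,0,0],2],[4,[0,0,0],2],[4,[0,0,0],2]]}}

```text
t: 16.38
tool_pos: [0.6222, 0.0988, 0.0556]
tool_rot: [0.912, 3.006, 0.001]
contact_force: [-1.6, 4.0, 5.0]
opening: 0.055
grip_force: 53.4
```

```bash
python3 st.py .6221 .0984 .057
```

```text
t 16.375 pos [0.6222 0.0988 0.0556] head 146.24 tilt [0.0004 0.0003] F [-1.5583  3.963   5.0342] W [0.6861 0.3048 0.337 ] open 0.054970400474402464 gf 53.358038663864136 q6 -0.942
shift tool cm [-0.0107 -0.0429 -0.1378]
```

>>> {"fn": "send_rows", "kwargs": {"rows": [[4,[0,0,0],3],[4,[0,0,0],3],[4,[0,0,0],3],[4,[0,0,0],3],[4,[0,0,0],3],[4,[0,0,0],3],[4,[0,0,0],3],[4,[0,0,0],3],[4,[0,0,0],3],[4,[0,0,0],3]]}}

```text
t: 17.62
tool_pos: [0.6221, 0.0986, 0.0557]
tool_rot: [1.66, 2.667, -0.0]
contact_force: [-4.2, 2.5, 6.2]
opening: 0.0546
grip_force: 53.4
```

```bash
python3 st.py
```

```text
t 17.625 pos [0.6221 0.0986 0.0557] head 116.21 tilt [-0.0001 -0.0002] F [-4.2122  2.5475  6.2149] W [0.5639 0.3914 0.3554] open 0.05459288796128978 gf 53.386738300323486 q6 -0.418
```

>>> {"fn": "send_rows", "kwargs": {"rows": [[4,[0,0,0],2],[4,[0,0,0],2],[4,[0,0,0],2],[4,[0,0,0],2],[4,[0,0,0],2],[4,[0,0,0],2],[4,[0,0,0],2]]}}

```text
t: 18.5
tool_pos: [0.622, 0.0986, 0.0556]
tool_rot: [-1.972, -2.446, 0.001]
contact_force: [-3.7, 3.0, 6.3]
opening: 0.0554
grip_force: 53.5
```

```bash
python3 st.py
```

```text
t 18.5 pos [0.622  0.0986 0.0556] head 102.25 tilt [-0.0005 -0.0003] F [-3.6825  2.9861  6.3096] W [0.5048 0.4627 0.3956] open 0.05535440448863943 gf 53.45970869064331 q6 -0.174
```

>>> {"fn": "send_rows", "kwargs": {"rows": [[4,[0,0,0],2],[4,[0,0,0],2],[4,[0,0,0],2],[4,[0,0,0],2],[4,[0,0,0],2]]}}

```text
t: 19.12
tool_pos: [0.6219, 0.0986, 0.0556]
tool_rot: [-2.177, -2.264, 0.001]
contact_force: [-4.0, 3.2, 5.8]
opening: 0.0547
grip_force: 53.5
```

```bash
cat > w.py <<'E'
from h import *
r=[]
for i in range(8):
    ctrl.get_image('scene');o=ctrl.get_obs();r.append(o['wrist_torque'][2])
print(np.array(r),np.mean(r),np.std(r),o['t'],o['q'][5],o['contact_force'],o['tool_pos'])
E
python3 w.py
```

```text
[0.3003 0.3127 0.2909 0.3379 0.3154 0.3578 0.3392 0.3324] 0.32332956404163027 0.020876353441701336 19.525 -0.0009839930669461074 [-3.6752  3.6874  6.6002] [0.6219 0.0986 0.0556]
```

>>> {"fn": "send_rows", "kwargs": {"rows": [[4,[0,0,0],2],[4,[0,0,0],2],[4,[0,0,0],2],[4,[0,0,0],2],[4,[0,0,0],2],[4,[0,0,0],2],[4,[0,0,0],2],[4,[0,0,0],2]]}}

```text
t: 20.52
tool_pos: [0.6217, 0.0986, 0.0556]
tool_rot: [-2.471, -1.94, 0.002]
contact_force: [-4.8, 2.8, 6.8]
opening: 0.0546
grip_force: 53.5
```

```bash
python3 w.py
```

```text
[0.3367 0.4082 0.3399 0.3976 0.3835 0.3348 0.3627 0.3851] 0.36855803626916306 0.027205082606273325 20.925 0.27813484937630134 [-3.588   4.3559  6.6123] [0.6217 0.0986 0.0556]
```

>>> {"fn": "send_rows", "kwargs": {"rows": [[4,[0,0,0],2],[4,[0,0,0],2],[4,[0,0,0],2],[4,[0,0,0],2],[4,[0,0,0],2],[4,[0,0,0],2],[4,[0,0,0],2],[4,[0,0,0],2]]}}

```text
t: 21.92
tool_pos: [0.6216, 0.0986, 0.0556]
tool_rot: [-2.717, -1.577, 0.002]
contact_force: [-5.6, 4.2, 7.5]
opening: 0.0545
grip_force: 53.6
```

```bash
python3 w.py
```

```text
[0.4557 0.4175 0.4588 0.4165 0.4834 0.4123 0.4463 0.4212] 0.4389726124140961 0.02422395943481186 22.325 0.5571903029807818 [-4.0677  3.3516  7.6601] [0.6216 0.0986 0.0556]
```

>>> {"fn": "send_rows", "kwargs": {"rows": [[4,[0,0,0],2],[4,[0,0,0],2],[4,[0,0,0],2],[4,[0,0,0],2],[4,[0,0,0],2],[4,[0,0,0],2],[4,[0,0,0],2]]}}

```text
t: 23.2
tool_pos: [0.6215, 0.0987, 0.0556]
tool_rot: [-2.888, -1.235, 0.003]
contact_force: [-4.8, 4.4, 7.4]
opening: 0.0547
grip_force: 53.6
```

```bash
python3 w.py; python3 w.py
```

```text
[0.5199 0.4813 0.5599 0.5248 0.5081 0.5141 0.4938 0.5656] 0.5209442750515445 0.02748347971036869 23.6 0.8014223187224001 [-5.3383  3.6723  7.6309] [0.6215 0.0987 0.0556]
[0.4941 0.5064 0.5184 0.5265 0.4594 0.5099 0.4605 0.532 ] 0.5009155055240978 0.02609044470892681 24.0 0.8013783107221952 [-4.4827  3.7005  7.867 ] [0.6215 0.0987 0.0556]
```

>>> {"fn": "send_rows", "kwargs": {"rows": [[4,[0,0,0],2],[4,[0,0,0],2],[4,[0,0,0],2],[4,[0,0,0],1],[4,[0,0,0],0]]}}

```text
t: 24.62
tool_pos: [0.6214, 0.0987, 0.0556]
tool_rot: [-2.958, -1.058, 0.003]
contact_force: [-6.2, 3.8, 7.2]
opening: 0.0546
grip_force: 53.6
```

```bash
python3 w.py; python3 w.py
```

```text
[0.5354 0.5451 0.5038 0.5523 0.6007 0.5503 0.5227 0.5607] 0.546373833528925 0.02670860955694289 25.025 0.9234083190441761 [-4.6744  4.105   7.4945] [0.6214 0.0987 0.0556]
[0.5648 0.5907 0.5635 0.6001 0.5644 0.5311 0.517  0.5869] 0.5648263017163776 0.026982481200493888 25.425 0.9234697600065738 [-4.8     4.0231  7.5505] [0.6215 0.0987 0.0556]
```

The moment averages 0.556 N m, so I'll let go and retreat.

>>> {"fn": "send_rows", "kwargs": {"rows": [[8.5,[0,0,0],0],[8.5,[0,0,0],0],[8.5,[0,0,0],0],[8.5,[0,0,0],0],[8.5,[0,0,-1],0],[8.5,[0,0,-3],0],[8.5,[0,0,-5],0],[8.5,[0,0,-5],0],[8.5,[0,0,-3],0],[8.5,[0,0,0],0]]}}

```text
t: 26.68
tool_pos: [0.6241, 0.0986, 0.2301]
tool_rot: [2.956, 1.056, 0.012]
contact_force: [0.6, -1.3, -0.2]
opening: 0.085
grip_force: 0.0
```

```bash
python3 st.py; python3 - <<'E'
from h import *
s=grab('scene','scene6')['frame']
cv2.imwrite('pics/m7.png',cv2.resize(s[100:400,250:490],None,fx=2,fy=2,interpolation=2)[:,:,::-1])
E
```

```text
t 26.675 pos [0.6241 0.0986 0.2301] head 39.31 tilt [0.0081 0.0002] F [ 0.6327 -1.2821 -0.174 ] W [0.0208 0.0352 0.021 ] open 0.08501869971233293 gf 0.0 q6 0.924
```

View pics/m7.png

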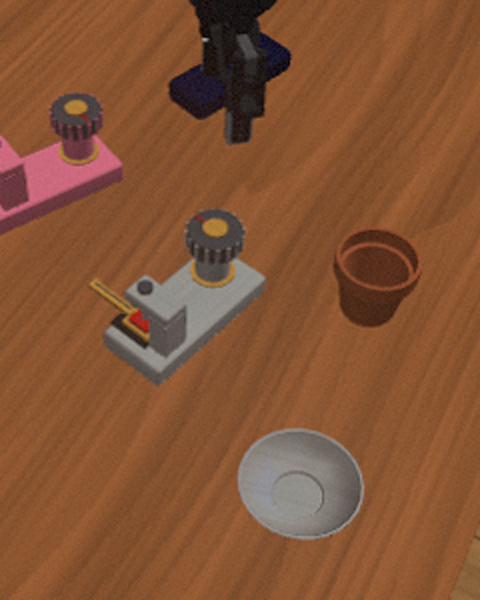

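The pad is down on the key at about (137,320), the blade still points straight out to (95,283), and the case, pot and dish are where they were. The arm is clear, so I'll hand in.

```bash
python3 -c "
from station import ctrl
print(ctrl.finish_job())"
```

```text
the job is handed in; nothing more can be done
None
```

The key is seated home in the clip with its blade pointing straight out, the wheel is wound to about 0.556 N m and released, and the job was handed in at about 27 s; no verdict was returned.

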